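# Draw a stroke of water into the plaster bowl

### The job

Someone has left a dirty steel mug in the way at the clear water dispenser: stand it upright in the grey washing-up tray. Stand the green plaster-mixing bowl under the water spout in its place, press the blue pump head right down and let it spring fully back up so that the water goes into the bowl and never onto the bench, then carry the bowl back to the blue-edged mat and stand it there, keeping it level throughout. Do not pump the amber bottle, and leave the pot, the brush jar, the rasp and the sherd where they are.

Things in the scene. Friction and masses are not known exactly. Their poses are not given: they have to be found in the camera images.
- water_pump (a joint): stroke of the blue pump head of the clear water bottle: 0 = up, 0.018 m = right down. It slides straight down against a spring of about 6 N at the top and 14 N at the bottom, and springs back when let go
- water_pad (a point): centre of the flat round top (40 mm across) of the blue pump head, 228 mm above the bench when up, on the axis of the clear bottle. The fixed bottle is round, 74 mm across up to 138 mm above the bench and narrowing to the neck above, held in a low steel collar (83 mm across, 32 mm high) on a grey plate (100 x 270 mm, 6 mm thick) that it shares with the amber bottle, 150 mm away axis to axis. The -x axis of this frame points along the spout
- water_spout (a point): outlet of the spout of the blue pump head: the spout is an 11 mm thick tube that runs level from the head at 219 mm above the bench, turns down at its end, and has its outlet 90 mm from the bottle's axis and 200 mm above the bench (18 mm lower when pressed). It sticks out towards the robot, swivelled to one side or the other
- amber_pump (a joint): stroke of the black pump head of the amber bottle, 0 = up; not to be pressed
- amber_pad (a point): centre of the top of the black pump head of the amber glue bottle, of the same shape and size as the water dispenser; -x of this frame points along its spout. The two bottles may have changed places
- amber_spout (a point): outlet of the amber bottle's spout, 90 mm from its bottle's axis, 200 mm above the bench
- mug_mid (a point): steel mug with white plaster splashes, 72 mm across, 90 mm high, 0.16 kg, standing on the bench just in front of the water spout; this point is on its axis, half-way up (45 mm). Its -x axis points to the handle, z is up
- mug_handle (a point): where to hold the mug's dark handle: 62 mm from the mug's axis and 62 mm above its underside. The handle is a flat-sided loop 12 mm wide (across its y axis), from 36 to 77 mm from the mug's axis, its top bar 68 to 76 mm and its bottom bar 36 to 43 mm above the mug's underside
- bowl_mid (a point): green plaster-mixing bowl, open, 120 mm across at the rim, narrowing to 106 mm at 25 mm height and 72 mm at the foot, 65 mm high, wall 8 mm thick (easily pinched at the rim), 0.16 kg; this point is on its axis, half-way up (32.5 mm). z is up. It starts on the mat
- mat_top (a point): centre of the top face of the white mat with blue edges, 220 mm (x) x 200 mm (y), 4 mm thick, fixed on the bench; on the left or on the right of the dispensers
- tray_in (a point): centre of the inner floor, 5 mm above the bench, of the open grey washing-up tray, 200 mm (x) x 140 mm (y) outside, walls 5 mm thick and 26 mm high, fixed; on the side opposite the mat
- pot_mid (a point): fragile mended terracotta pot with white fillings, 108 mm across, 148 mm high, on its axis half-way up; stands behind the mat or the tray; leave alone
- jar_mid (a point): glass jar with brushes, 68 mm across, 95 mm high, brushes up to 185 mm above the bench, on its axis half-way up the glass; stands on the side opposite the pot; leave alone
- rasp_mid (a point): rasp with wooden handle lying roughly along x, 200 mm long, 22 mm wide, 20 mm high, middle of it; on the bench between the dispensers and one side; leave alone
- sherd_mid (a point): curved terracotta sherd, about 62 mm across, 22 mm high, its middle; on the side opposite the rasp; leave alone

How it is judged:
On the way, in this order (a step that is already met when the one before it is completed fails the run):
1. the green bowl stands let go on the bench under the water spout (outlet within 46 mm of the bowl's axis) (horizontal distance between bowl_mid and water_spout below 0.046 m and angle between bowl_mid's own z axis and vertical below 0.12 rad and height (world z) of bowl_mid below 0.04 m and contact force between bowl and the fingers below 0.2 N and value of joint water_pump below 0.003 m), for 0.2 s.
2. the blue pump head is pressed right down (15 of its 18 mm) over the bowl (horizontal distance between bowl_mid and water_spout below 0.046 m and angle between bowl_mid's own z axis and vertical below 0.12 rad and height (world z) of bowl_mid below 0.04 m and value of joint water_pump above 0.015 m), for 0.1 s.
3. the blue pump head is fully up again, the bowl still under the spout (horizontal distance between bowl_mid and water_spout below 0.046 m and angle between bowl_mid's own z axis and vertical below 0.12 rad and height (world z) of bowl_mid below 0.04 m and value of joint water_pump below 0.003 m), for 0.1 s.
At the end, for the whole second after the job is handed in: The bowl stands upright and at rest on the mat, its whole foot on it (centre within 74 mm along the mat's x and 64 mm along its y of the mat's centre); the mug stands upright and at rest on the tray's floor, inside its walls; both pump heads are up (under 3 mm) (x of bowl_mid in the frame of mat_top between -0.074 and 0.074 m and y of bowl_mid in the frame of mat_top between -0.064 and 0.064 m and z of bowl_mid in the frame of mat_top between 0.026 and 0.039 m and angle between each of bowl_mid, mug_mid's own z axis and vertical below 0.12 rad and linear speed of each of bowl, mug below 0.02 m/s and x of mug_mid in the frame of tray_in between -0.095 and 0.095 m and y of mug_mid in the frame of tray_in between -0.065 and 0.065 m and z of mug_mid in the frame of tray_in between 0.039 and 0.051 m and value of joint each of water_pump, amber_pump below 0.003 m); the robot touches nothing.
It fails at once if the water pump is pressed (over 6 mm) while the bowl is not under its spout (value of joint water_pump above 0.006 m and horizontal distance between bowl_mid and water_spout above 0.052 m).
It fails at once if the amber pump is pressed (over 6 mm) (value of joint amber_pump above 0.006 m).
It fails at once if the bowl is tipped by more than about 26 degrees (angle between bowl_mid's own z axis and vertical above 0.45 rad).
It fails at once if the pot, the brush jar, the rasp or the sherd is shifted by more than 20 mm (distance of any of pot_mid, jar_mid, rasp_mid, sherd_mid from where it was at the start of the episode above 0.02 m).
It also fails if it takes over 72 s, if anything falls off the work surface, if the arm or the gripper's body presses on something with over 40 N, if the wrist force passes 120 N, or if a joint passes its speed limit or range.

### The arm

A 6-joint arm with a two-finger parallel gripper is mounted at the origin on the work surface. World frame = base frame: x ahead of the robot, y to its left, z up, the work surface at z = 0. Lengths are in m, angles in rad, forces in N, time in s.
With the tool pointing down it reaches from about 0.325 to 0.9 m from the base axis. Payload 3.5 kg.
Tool frame: the origin (TCP) lies at the centre of the arm's flange, where the gripper is bolted on; the fingertips stand 173 mm ahead of it and the grasp point (between the pads) lies 155 mm ahead of it; z points along the fingers, y is the line along which they close (so a half turn about z gives the same grasp; the last joint's range is limited). The gripper opens to 85 mm and grips with 20 to 120 N. Pads are 22 mm wide; open, the fingers measure 114 mm over their backs; the gripper's body (76 mm by 85 mm) begins 54 mm behind the grasp point. The pads swing forward as they close: fully open they stand 13 mm farther back than shut.
Start: joints at [-1.332, 0.276, -0.026, 1.268, 0, 1.467], TCP at [0.209, -0.589, 0.405] pointing down, gripper open.
Joint ranges: [-3.12, 3.12], [-0.85, 1.88], [-1.08, 1.24], [-1.95, 2.15], [-1.57, 1.53], [-3.14, 3.14]. Speed limits (rad/s): [2.57, 2.57, 3.14, 3.14, 3.14, 3.14].

### API

Orientations are given as a unit quaternion [w, x, y, z].
In Python, from cell import r, imaging gives the robot as it stands.
- The arm moves only by the tool servo_tool, never from a script. Its argument "steps" is a list of rows, each an object with "angular": the turn, a rotation vector about the world's x, y, z in degrees, a list of three; "translation": the shift along the world's x, y, z in cm, a list of three; "grip": the closure in counts, from 0 (fully open) to 255 (shut). In form: [{"angular": [rx, ry, rz], "translation": [tx, ty, tz], "grip": grip}, ...]. A call has 1 to 20 rows; each row shifts and turns the commanded pose from where the row before left it; what a row does not reach is not made up. A row lasts 1/8 s, in which the tool goes at most 62.5 mm and 10.7 degrees, less where a joint would pass 70% of its speed; a pose out of reach is approached as far as the arm can. A call with a gripper value outside its range is refused whole. The fingers move at their own pace and stop on an object; "grip_force" is the grip in N (left out, the last holds). Time passes only in rows, so rows that do not move let the fingers close. It gives the time, the measured TCP pose, the force, the opening and the grip force at its end, in the units of the state.
- r.read_state(): the state, without advancing time (a new reading comes with each control period).
- imaging.grab_frame(name): name is "side" or "top"; returns the picture (420x560x3 uint8, red, green, blue); there is no depth.
- imaging.get_calibration(name): a dict with "fx", "fy", "cx", "cy" (pixels), "rvec" (rotation vector, rad) and "tvec" (3), from world to camera coordinates, as OpenCV has them. Camera axes: x right, y down, z forward; pixel columns grow to the right and rows downward; lengths in m; the calibration is good to about 2 mm. A picture is of the moment at which its call begins. get_calibration takes no time and is no camera call.
- r.sign_off(): hands the job in; it is judged then, once.
The state is a dict: "time": time; "q": joint angles; "qvel": joint speeds; "tau": joint torques, N m; "eef_pos": TCP position; "ee_rot": TCP orientation; "ft_force": force on the tool from outside, world axes, zero at the start; "torque": the same for the moment, N m; "grip_width": opening from 0.0 (shut) to 1.0 (fully open); "grasp_force": force on a finger pad.
Only numpy, scipy, OpenCV 4.12 (cv2) and the standard library are available. Lean on these libraries where they do the work, as an engineer would, in place of code of your own. Each camera call takes 0.05 s, during which the arm holds its last target. There are 200 camera calls.

## Working session

There is one attempt and no reset: what is moved stays moved. The work goes in short steps, Python scripts to look and compute and a tool call to move; the robot and the scene stay as the last step left them, time stands still between calls to the robot, and variables do not carry over. Pictures are saved under pics/ and viewed, at most 12 in all, crops included, and the job is handed in when it is done.

Besides the shell and the picture viewer there is one more tool, called after "Request:" as a command line: name --argument value ..., lists and objects as JSON in quotes. servo_tool: Moves the arm, as the interface text tells. Its arguments: {"type":"object","properties":{"steps":{"type":"array"},"grip_force":{"type":"number"}},"required":["steps"]}

```bash
ls; mkdir -p pics; cat > h.py <<'E'
import numpy as np, cv2
from cell import r, imaging
def cal(n):
    c=imaging.get_calibration(n); K=np.array([[c['fx'],0,c['cx']],[0,c['fy'],c['cy']],[0,0,1.]])
    R=cv2.Rodrigues(np.array(c['rvec'],float))[0]; return K,R,np.array(c['tvec'],float).ravel()
def ray(n,u,v):
    K,R,t=cal(n); return -R.T@t, R.T@np.linalg.inv(K)@np.array([u,v,1.])
def onz(n,u,v,z):
    o,d=ray(n,u,v); return (o+d*(z-o[2])/d[2]).round(4)
def proj(n,p):
    K,R,t=cal(n); q=K@(R@np.array(p,float)+t); return (q[:2]/q[2]).round(1)
def grab(n,f):
    im=imaging.grab_frame(n); cv2.imwrite('pics/'+f,im[:,:,::-1]); return im
E
python3 - <<'E'
from h import *
for n in('top','side'):
    grab(n,n+'0.png'); o,d=ray(n,280,210); print(n,o.round(3),d.round(3),cal(n)[0][0,0])
s=r.read_state(); print(s['eef_pos'],s['ee_rot'],s['ft_force'],s['time'])
E
```

```text
pics
top [0.361 0.015 1.537] [ 0.147 -0.006 -0.989] 488.2063934853556
side [0.248 0.92  1.193] [ 0.258 -0.63  -0.733] 489.480213503451
[ 0.20939114 -0.58849125  0.40365587] [-1.03691859e-03  9.85431489e-01  1.70069694e-01 -7.36647031e-05] [ 0.24977349 -0.72654428 -0.75699542] 0.1
```

View pics/top0.png

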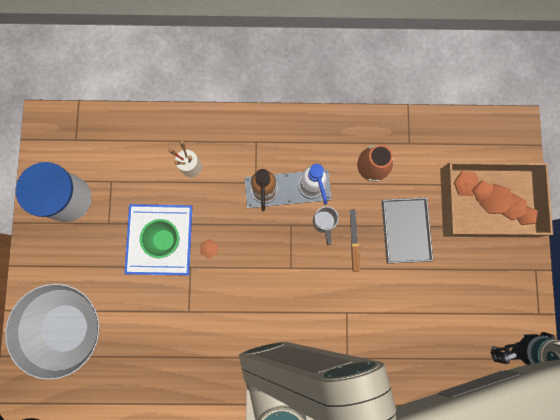

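View pics/side0.png

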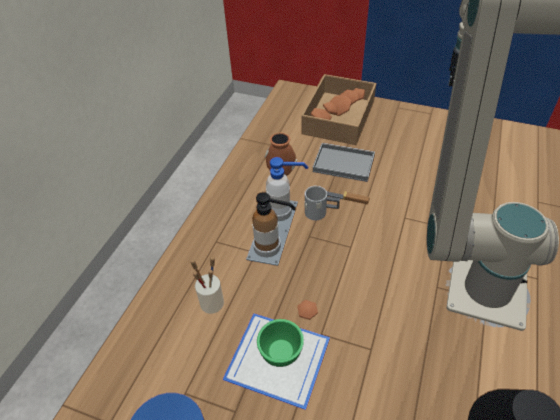

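Top view (image right = -y, up = +x): bowl on the mat at (159,239), sherd (209,248), amber pump (263,178), blue pump (317,172) with spout end (326,202), mug (326,218) with its handle down at (328,240), rasp (354,240), tray (407,230), pot (376,163), jar (188,162). The side view agrees.

```bash
python3 - <<'E'
from h import *
im=cv2.imread('pics/top0.png'); hsv=cv2.cvtColor(im,cv2.COLOR_BGR2HSV)
def mask(lo,hi,box,im=hsv):
    m=cv2.inRange(im,lo,hi); z=np.zeros_like(m); x0,y0,x1,y1=box; z[y0:y1,x0:x1]=m[y0:y1,x0:x1]; return z
def big(m):
    return max(cv2.findContours(m,cv2.RETR_EXTERNAL,cv2.CHAIN_APPROX_NONE)[0],key=cv2.contourArea)
# bowl
c=big(mask((40,80,30),(85,255,255),(120,200,195,280))); e=cv2.fitEllipse(c); print('bowl',e,onz('top',*e[0],.065))
P=np.array([onz('top',*p[0],.069) for p in c]);print(' circ',cv2.minEnclosingCircle(P[:,:2].astype(np.float32)))
# mat: blue edges
m=mask((105,100,60),(130,255,255),(115,195,200,285)); R=cv2.minAreaRect(cv2.findNonZero(m)); print('mat',onz('top',*R[0],.004),[onz('top',*p,.004)[:2] for p in cv2.boxPoints(R)])
# blue pump
m=mask((105,120,60),(130,255,255),(295,155,340,215)); p=cv2.findNonZero(m)[:,0]; print('blue bbox',p.min(0),p.max(0))
for v in range(p[:,1].min(),p[:,1].max()+1,3):
    u=p[p[:,1]==v][:,0]; print(v,u.min(),u.max(),end='; ')
print()
# side blue
hs=cv2.cvtColor(cv2.imread('pics/side0.png'),cv2.COLOR_BGR2HSV)
m=mask((105,120,60),(130,255,255),(262,150,315,185),hs); p=cv2.findNonZero(m)[:,0]; print('side bbox',p.min(0),p.max(0))
for u_ in range(p[:,0].min(),p[:,0].max()+1,3):
    u=p[p[:,0]==u_][:,1]; print(u_,u.min(),u.max(),end='; ')
print()
t=cv2.imread('pics/top0.png'); s=cv2.imread('pics/side0.png')
a=cv2.resize(t[150:280,240:440],(800,520),interpolation=cv2.INTER_CUBIC); cv2.imwrite('pics/tz.png',a)
a=cv2.resize(s[130:260,230:390],(738,600),interpolation=cv2.INTER_CUBIC); cv2.imwrite('pics/sz.png',a)
E
```

```text
bowl ((158.95494079589844, 238.08456420898438), (37.48562240600586, 38.70563888549805), 53.23997497558594) [0.4912 0.3702 0.065 ]
 circ ((0.491214781999588, 0.369159460067749), 0.05876157432794571)
mat [0.4932 0.3876 0.004 ] [array([0.3875, 0.4865]), array([0.6075, 0.4905]), array([0.6014, 0.2864]), array([0.3813, 0.2869])]
blue bbox [309 164] [326 203]
164 314 318; 167 311 322; 170 310 323; 173 309 322; 176 309 321; 179 312 320; 182 319 321; 185 320 322; 188 320 323; 191 321 324; 194 322 324; 197 323 325; 200 324 326; 203 325 325; 
side bbox [270 157] [307 178]
270 161 170; 273 158 177; 276 157 178; 279 158 178; 282 160 175; 285 162 164; 288 162 164; 291 162 164; 294 162 164; 297 163 164; 300 163 164; 303 163 165; 306 166 167;
```

View pics/tz.png

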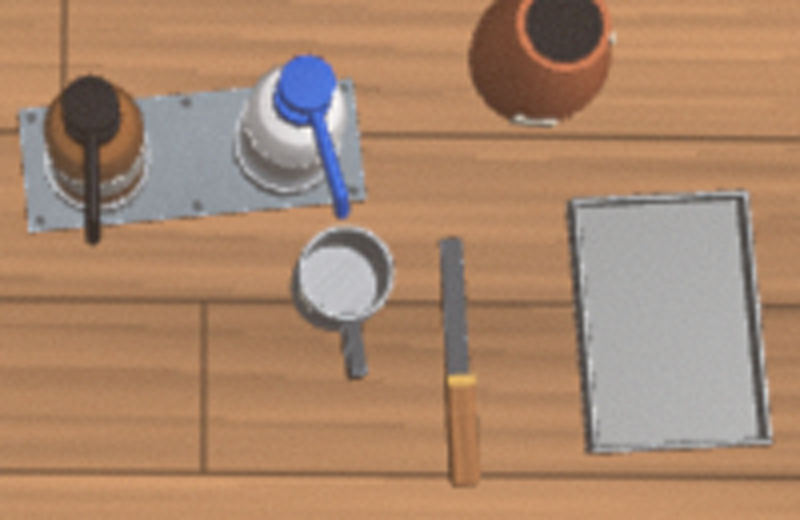

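View pics/sz.png

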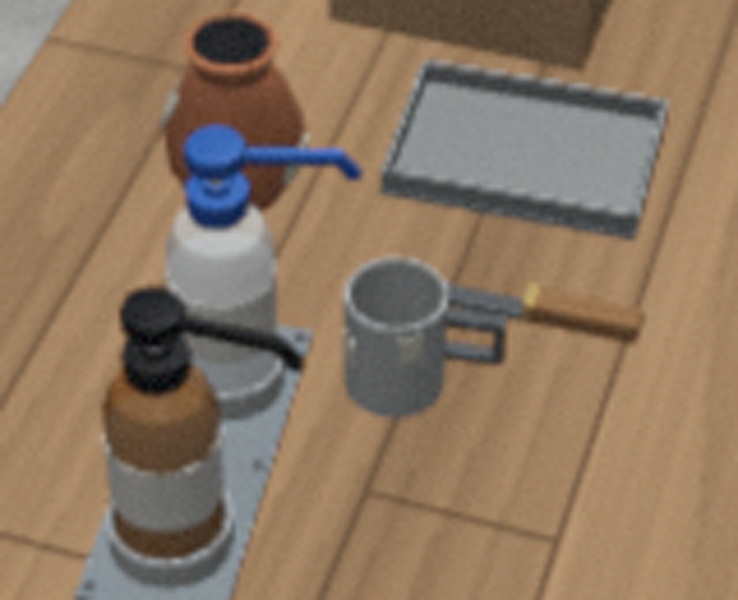

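The zoomed top view (scale 4, offset 240,150) gives pad centre (307,84), spout tip (343,213), mug rim centre (349,274), handle end (357,377), tray outer corners (570,200), (746,192), (771,443) and (588,452), and rasp ends (452,238) and (466,485). The zoomed side view confirms that the handle points towards the robot.

```bash
python3 - <<'E'
from h import *
T=lambda u,v,z:onz('top',240+u/4-.4,150+v/4-.4,z)
pad=T(307,84,.228);tip=T(344,211,.210);print('pad',pad,'tip',tip,np.linalg.norm((tip-pad)[:2]))
sp=lambda a:None
d=(tip-pad)[:2];d/=np.linalg.norm(d);print('outlet',pad[:2]+.09*d,'ang',np.degrees(np.arctan2(*d[::-1])))
mug=T(349,274,.09);print('mug',mug,[T(349+a,274+b,.09)[:2] for a,b in((-45,0),(45,0),(0,-47),(0,47))])
he=T(357,377,.072);print('handle end',he,he-mug,np.linalg.norm((he-mug)[:2]), np.degrees(np.arctan2(he[1]-mug[1],he[0]-mug[0])))
c=[T(*p,.026) for p in((570,200),(746,192),(771,443),(588,452))];print('tray',np.mean(c,0),c)
print('rasp',T(452,238,.015),T(466,485,.015))
print('pot',T(540,115,.0),T(565,25,.148),'jar',onz('top',188,160,.095),'sherd',onz('top',209,248,.015))
print('amberpad',T(90,110,.228),T(93,241,.2))
# side check: project
f=lambda p:((proj('side',p)-[230,130])*4.61).round(0)
print('side pad',f(pad),'outlet',f(np.r_[pad[:2]+.09*d,.2]),'mugtop',f(mug),'handle',f(he))
p1,p2=[np.vstack([cal(n)[0]@np.c_[cal(n)[1],cal(n)[2]] ][0:1]) for n in('top','side')]
def tri(a,b):
    x=cv2.triangulatePoints(p1,p2,np.array(a,float).reshape(2,1),np.array(b,float).reshape(2,1)).ravel();return x[:3]/x[3]
z=lambda u,v:(240+u/4-.4,150+v/4-.4); w=lambda u,v:(230+u/4.61-.4,130+v/4.61-.4)
print('tri pad',tri(z(307,84),w(216,143)),'mug',tri(z(349,274),w(396,294)))
im=cv2.imread('pics/side0.png');g=cv2.inRange(cv2.cvtColor(im,cv2.COLOR_BGR2HSV),(40,80,30),(85,255,255))
print('bowl side proj',proj('side',[.4912,.3695,.069]),cv2.boundingRect(g[:,:]))
E
```

```text
pad [ 0.6654 -0.0921  0.228 ] tip [ 0.5801 -0.1186  0.21  ] 0.08932155394976068
outlet [ 0.5794521  -0.11880128] ang -162.74164043798905
mug [ 0.5522 -0.1341  0.09  ] [array([ 0.5519, -0.1004]), array([ 0.5524, -0.1678]), array([ 0.5878, -0.1344]), array([ 0.5169, -0.1338])]
handle end [ 0.4766 -0.1413  0.072 ] [-0.0756 -0.0072 -0.018 ] 0.07594208319502435 -174.5596679689945
tray [ 0.525875 -0.390025  0.026   ] [array([ 0.6206, -0.3153,  0.026 ]), array([ 0.6281, -0.4546,  0.026 ]), array([ 0.4313, -0.4661,  0.026 ]), array([ 0.4235, -0.3241,  0.026 ])]
rasp [ 0.5913 -0.2235  0.015 ] [ 0.3979 -0.2311  0.015 ]
pot [ 0.6944 -0.2986  0.    ] [ 0.7299 -0.2883  0.148 ] jar [0.7259 0.2858 0.095 ] sherd [0.4657 0.2258 0.015 ]
amberpad [0.6459 0.0567 0.228 ] [0.5594 0.0544 0.2   ]
side pad [215. 143.] outlet [354. 177.] mugtop [398. 290.] handle [505. 325.]
tri pad [ 0.66537726 -0.0918748   0.22946843] mug [ 0.55367517 -0.13429924  0.08633098]
bowl side proj [279.4 339.5] (257, 0, 223, 366)
```

Everything agrees across the two views: mug at (0.552,-0.134), handle hold point about (0.4905,-0.140), outlet about (0.579,-0.119). I'm moving above the handle first.

Request:
servo_tool --steps '[{"angular":[0,0,-1.2],"translation":[2.34,3.74,-0.7],"grip":0},{"angular":[0,0,-1.2],"translation":[2.34,3.74,-0.7],"grip":0},{"angular":[0,0,-1.2],"translation":[2.34,3.74,-0.7],"grip":0},{"angular":[0,0,-1.2],"translation":[2.34,3.74,-0.7],"grip":0},{"angular":[0,0,-1.2],"translation":[2.34,3.74,-0.7],"grip":0},{"angular":[0,0,-1.2],"translation":[2.34,3.74,-0.7],"grip":0},{"angular":[0,0,-1.2],"translation":[2.34,3.74,-0.7],"grip":0},{"angular":[0,0,-1.2],"translation":[2.34,3.74,-0.7],"grip":0},{"angular":[0,0,-1.2],"translation":[2.34,3.74,-0.7],"grip":0},{"angular":[0,0,-1.2],"translation":[2.34,3.74,-0.7],"grip":0},{"angular":[0,0,-1.2],"translation":[2.34,3.74,-0.7],"grip":0},{"angular":[0,0,-1.2],"translation":[2.34,3.74,-0.7],"grip":0},{"angular":[0,0,0],"translation":[0,0,0],"grip":0}]' --grip_force 80

```text
time: 1.72
eef_pos: [0.4907, -0.1378, 0.3197]
ee_rot: [-0.001, 0.999, 0.047, -0.001]
ft_force: [-0.6, -0.7, -0.3]
grip_width: 1.001
grasp_force: 0.0
```

Request:
servo_tool --steps '[{"angular":[0,0,0],"translation":[0,-0.2,-2.6],"grip":0},{"angular":[0,0,0],"translation":[0,0,-2.6],"grip":0},{"angular":[0,0,0],"translation":[0,0,-2.6],"grip":0},{"angular":[0,0,0],"translation":[0,0,-2.5],"grip":0},{"angular":[0,0,0],"translation":[0,0,0],"grip":0}]'

```text
time: 2.35
eef_pos: [0.4885, -0.1421, 0.2158]
ee_rot: [-0.001, 0.999, 0.045, -0.002]
ft_force: [0.9, -0.1, 0.3]
grip_width: 0.999
grasp_force: 0.0
```

```bash
python3 - <<'E'
from h import *
a=grab('top','t1.png')[130:270,240:440,::-1];b=grab('side','s1.png')[110:250,240:440,::-1]
cv2.imwrite('pics/c1.png',np.hstack([cv2.resize(a,(400,280)),cv2.resize(b,(400,280))]))
E
```

```text
(no output)
```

View pics/c1.png

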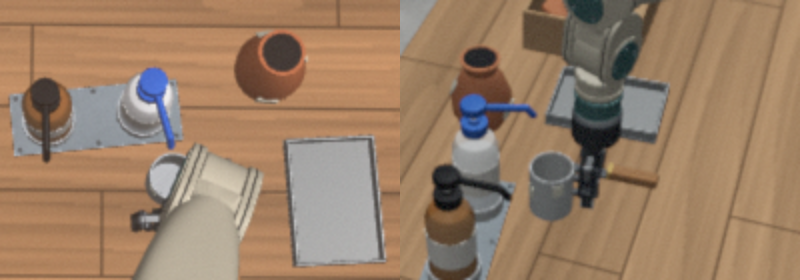

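The fingers straddle the handle, the near finger being at (590,180) in the right half. Closing and lifting.

Request:
servo_tool --steps '[{"angular":[0,0,0],"translation":[0,0,0],"grip":255},{"angular":[0,0,0],"translation":[0,0,0],"grip":255},{"angular":[0,0,0],"translation":[0,0,0],"grip":255},{"angular":[0,0,0],"translation":[0,0,0],"grip":255},{"angular":[0,0,0],"translation":[0,0,0],"grip":255},{"angular":[0,0,0],"translation":[0,0,0],"grip":255},{"angular":[0,0,0],"translation":[0,0,0],"grip":255}]'

```text
time: 3.32
eef_pos: [0.4904, -0.1421, 0.218]
ee_rot: [0.0, 0.999, 0.045, 0.0]
ft_force: [-0.6, 0.3, 3.7]
grip_width: 0.123
grasp_force: 77.9
```

Request:
servo_tool --steps '[{"angular":[0,0,0],"translation":[0,0,1],"grip":255},{"angular":[0,0,0],"translation":[0,0,2],"grip":255},{"angular":[0,0,0],"translation":[0,0,2],"grip":255},{"angular":[0,0,0],"translation":[-1,0,1],"grip":255},{"angular":[0,0,0],"translation":[-1,-1,0.5],"grip":255},{"angular":[0,0,0],"translation":[-0.6,-1,0],"grip":255},{"angular":[0,0,0],"translation":[0,-2,0],"grip":255}]'

```text
time: 4.2
eef_pos: [0.4631, -0.1826, 0.2819]
ee_rot: [-0.0, 0.999, 0.045, -0.001]
ft_force: [1.1, 0.2, -1.8]
grip_width: 0.128
grasp_force: 77.7
```

```bash
python3 - <<'E'
from h import *
a=grab('top','t2.png')[130:270,240:440,::-1];b=grab('side','s2.png')[110:250,240:440,::-1]
cv2.imwrite('pics/c2.png',np.hstack([cv2.resize(a,(400,280)),cv2.resize(b,(400,280))]))
E
```

```text
(no output)
```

View pics/c2.png

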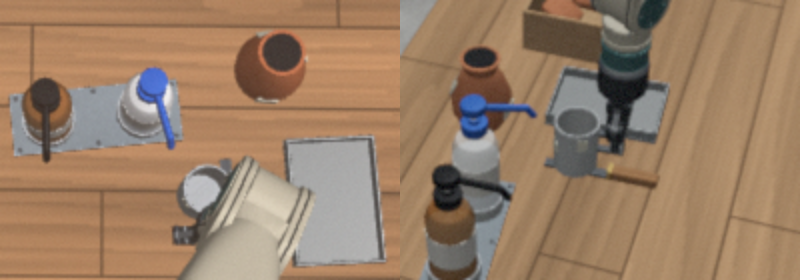

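The mug is held upright by its handle, in the air at about (205,190). Carrying it to the tray.

Request:
servo_tool --steps '[{"angular":[0,0,0],"translation":[0,-2.5,0],"grip":255},{"angular":[0,0,0],"translation":[0,-3.5,0],"grip":255},{"angular":[0,0,0],"translation":[0,-3.5,0],"grip":255},{"angular":[0,0,0],"translation":[0,-3.5,0],"grip":255},{"angular":[0,0,0],"translation":[0,-3.5,0],"grip":255},{"angular":[0,0,0],"translation":[0,-3,0],"grip":255},{"angular":[0,0,0],"translation":[0,-1.9,0],"grip":255},{"angular":[0,0,0],"translation":[0,0,0],"grip":255},{"angular":[0,0,0],"translation":[0,0,-2],"grip":255},{"angular":[0,0,0],"translation":[0,0,-2],"grip":255},{"angular":[0,0,0],"translation":[0,0,-1],"grip":255},{"angular":[0,0,0],"translation":[0,0,-0.4],"grip":255},{"angular":[0,0,0],"translation":[0,0,0],"grip":255}]'

```text
time: 5.92
eef_pos: [0.4645, -0.3958, 0.2289]
ee_rot: [-0.0, 0.999, 0.045, 0.0]
ft_force: [-1.5, -0.3, -1.9]
grip_width: 0.131
grasp_force: 78.1
```

Request:
servo_tool --steps '[{"angular":[0,0,0],"translation":[0,0,-0.3],"grip":255},{"angular":[0,0,0],"translation":[0,0,-0.2],"grip":255},{"angular":[0,0,0],"translation":[0,0,-0.1],"grip":255}]'

```text
time: 6.3
eef_pos: [0.4642, -0.3961, 0.2231]
ee_rot: [0.0, 0.999, 0.045, -0.0]
ft_force: [-2.4, 1.3, 4.6]
grip_width: 0.127
grasp_force: 78.9
```

Request:
servo_tool --steps '[{"angular":[0,0,0],"translation":[0,0,0],"grip":150},{"angular":[0,0,0],"translation":[0,0,0],"grip":100},{"angular":[0,0,0],"translation":[0,0,0],"grip":100},{"angular":[0,0,0],"translation":[0,0,0],"grip":100},{"angular":[0,0,0],"translation":[0,0,2],"grip":100},{"angular":[0,0,0],"translation":[0,0,3],"grip":100},{"angular":[0,0,0],"translation":[0,0,5],"grip":100},{"angular":[0,0,0],"translation":[0,0,5],"grip":100}]'

```text
time: 7.3
eef_pos: [0.4641, -0.3958, 0.3737]
ee_rot: [-0.0, 0.999, 0.045, -0.0]
ft_force: [0.1, -0.3, -0.4]
grip_width: 0.608
grasp_force: 0.0
```

The mug is released with the gripper clear of it. Going to the bowl next: pinch its robot-facing (-x) rim with the tool leaned 10° towards the robot.

Request:
servo_tool --steps '[{"angular":[0,0,5],"translation":[-0.4,4.5,0],"grip":100},{"angular":[0,0,5],"translation":[-0.4,4.5,0],"grip":100},{"angular":[0,0,5],"translation":[-0.4,4.5,0],"grip":100},{"angular":[0,0,5],"translation":[-0.4,4.5,0],"grip":100},{"angular":[0,0,5],"translation":[-0.4,4.5,0],"grip":100},{"angular":[0,0,5],"translation":[-0.4,4.5,0],"grip":100},{"angular":[0,0,5],"translation":[-0.4,4.5,0],"grip":100},{"angular":[0,0,5],"translation":[-0.4,4.5,0],"grip":100},{"angular":[0,0,5],"translation":[-0.4,4.5,0],"grip":100},{"angular":[0,0,5],"translation":[-0.4,4.5,0],"grip":100},{"angular":[0,0,5],"translation":[-0.4,4.5,0],"grip":100},{"angular":[0,0,5],"translation":[-0.4,4.5,0],"grip":100},{"angular":[0,0,5],"translation":[-0.4,4.5,0],"grip":100},{"angular":[0,0,5],"translation":[-0.4,4.5,0],"grip":100},{"angular":[0,0,5],"translation":[-0.4,4.5,0],"grip":100},{"angular":[0,0,5],"translation":[-0.4,4.5,0],"grip":100},{"angular":[0,0,4.6],"translation":[-0.5,4.5,0],"grip":100},{"angular":[0,-5,0],"translation":[0,0,0],"grip":100},{"angular":[0,-5,0],"translation":[0,0,0],"grip":100},{"angular":[0,0,0],"translation":[0,0,0],"grip":100}]'

```text
time: 9.8
eef_pos: [0.3945, 0.369, 0.3727]
ee_rot: [0.061, 0.705, 0.703, 0.062]
ft_force: [0.7, 0.0, -0.5]
grip_width: 0.609
grasp_force: 0.0
```

```bash
python3 - <<'E'
from h import *
from scipy.spatial.transform import Rotation as R
s=r.read_state();q=s['ee_rot'];M=R.from_quat([q[1],q[2],q[3],q[0]]).as_matrix();print(s['eef_pos'],M.round(3),s['q'])
im=grab('side','s3.png');hsv=cv2.cvtColor(im,cv2.COLOR_RGB2HSV)
m=cv2.inRange(hsv,(40,80,30),(85,255,255));m[:310]=0;m[:,330:]=0
c=max(cv2.findContours(m,0,1)[0],key=cv2.contourArea);print(cv2.boundingRect(c))
# expected bounding of rim circle
a=np.linspace(0,6.28,60);P=np.array([proj('side',[.4912+.06*np.cos(t),.3695+.06*np.sin(t),.069]) for t in a]);print(P.min(0),P.max(0))
im=grab('top','t3.png');hsv=cv2.cvtColor(im,cv2.COLOR_RGB2HSV)
cv2.imwrite('pics/c3.png',np.hstack([cv2.resize(im[180:290,340:460,::-1],(400,367)),cv2.resize(cv2.imread('pics/s3.png')[130:240,260:380],(400,367))]))
E
```

```text
[0.39448129 0.36895342 0.37267057] [[ 0.003  0.985  0.173]
 [ 1.    -0.003  0.   ]
 [ 0.001  0.173 -0.985]] [ 0.65534337  0.09766149 -0.3194638   1.01528443 -0.10536274  2.22168833]
(257, 319, 46, 47)
[255.5 318.3] [303.4 362.3]
```

View pics/c3.png

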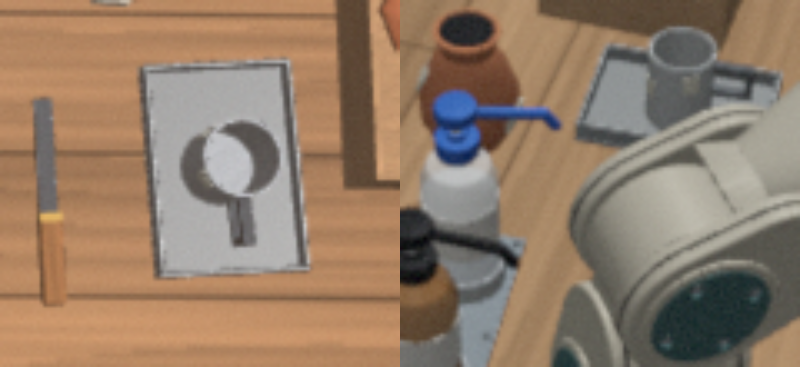

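The mug stands upright well inside the tray, (230,165) in the left half. The bowl's side outline matches its estimate, so I descend to the rim.

Request:
servo_tool --steps '[{"angular":[0,0,0],"translation":[1.5,0,-3],"grip":100},{"angular":[0,0,0],"translation":[0,0,-3],"grip":100},{"angular":[0,0,0],"translation":[0,0,-3],"grip":100},{"angular":[0,0,0],"translation":[0,0,-3],"grip":100},{"angular":[0,0,0],"translation":[0,0,-2.5],"grip":100},{"angular":[0,0,0],"translation":[0,0,-1.6],"grip":100},{"angular":[0,0,0],"translation":[0,0,0],"grip":100}]'

```text
time: 10.78
eef_pos: [0.41, 0.3684, 0.2105]
ee_rot: [0.061, 0.706, 0.703, 0.06]
ft_force: [-0.4, 0.1, 0.4]
grip_width: 0.603
grasp_force: 0.0
```

Request:
servo_tool --steps '[{"angular":[0,0,0],"translation":[0,0,0],"grip":255},{"angular":[0,0,0],"translation":[0,0,0],"grip":255},{"angular":[0,0,0],"translation":[0,0,0],"grip":255},{"angular":[0,0,0],"translation":[0,0,0],"grip":255},{"angular":[0,0,0],"translation":[0,0,0],"grip":255}]' --grip_force 60

```text
time: 11.4
eef_pos: [0.4109, 0.3693, 0.213]
ee_rot: [0.062, 0.706, 0.703, 0.063]
ft_force: [-0.9, -2.3, 5.9]
grip_width: 0.079
grasp_force: 60.3
```

Request:
servo_tool --steps '[{"angular":[0,0,0],"translation":[0,0,0.5],"grip":255},{"angular":[0,0,0],"translation":[0,0,1],"grip":255},{"angular":[0,0,0],"translation":[0,0,1.5],"grip":255},{"angular":[0,0,0],"translation":[0,0,1.5],"grip":255},{"angular":[0,0,0],"translation":[0,0,1.2],"grip":255},{"angular":[0,0,0],"translation":[0,0,0],"grip":255}]'

```text
time: 12.15
eef_pos: [0.411, 0.3695, 0.2705]
ee_rot: [0.062, 0.706, 0.703, 0.063]
ft_force: [-0.1, 0.3, -1.6]
grip_width: 0.08
grasp_force: 59.1
```

```bash
python3 - <<'E'
from h import *
a=grab('side','s4.png')[270:400,210:350,::-1];b=grab('top','t4.png')[190:290,100:220,::-1]
cv2.imwrite('pics/c4.png',np.hstack([cv2.resize(a,(430,400)),cv2.resize(b,(370,400))]))
E
```

```text
(no output)
```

View pics/c4.png

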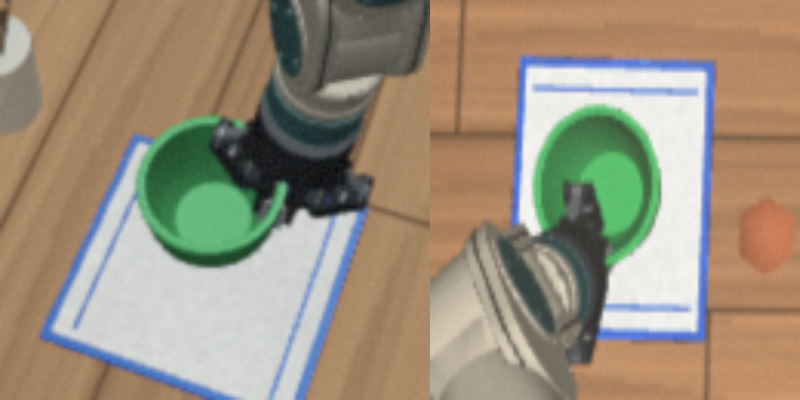

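The bowl hangs roughly level from the rim pinch, rim centre about (213,190) in the side crop. Carrying it across in front of the dispensers.

Request:
servo_tool --steps '[{"angular":[0,0,0],"translation":[-0.2,-1.5,0],"grip":255},{"angular":[0,0,0],"translation":[-0.2,-3,0],"grip":255},{"angular":[0,0,0],"translation":[-0.2,-3,0],"grip":255},{"angular":[0,0,0],"translation":[-0.2,-3,0],"grip":255},{"angular":[0,0,0],"translation":[-0.2,-3,0],"grip":255},{"angular":[0,0,0],"translation":[-0.2,-3,0],"grip":255},{"angular":[0,0,0],"translation":[-0.2,-3,0],"grip":255},{"angular":[0,0,0],"translation":[-0.2,-3,0],"grip":255},{"angular":[0,0,0],"translation":[-0.2,-3,0],"grip":255},{"angular":[0,0,0],"translation":[-0.2,-3,0],"grip":255},{"angular":[0,0,0],"translation":[0,-3,0],"grip":255},{"angular":[0,0,0],"translation":[0,-3,0],"grip":255},{"angular":[0,0,0],"translation":[0,-3,0],"grip":255},{"angular":[0,0,0],"translation":[0,-3,0],"grip":255},{"angular":[0,0,0],"translation":[0,-3,0],"grip":255},{"angular":[0,0,0],"translation":[0,-3,0],"grip":255},{"angular":[0,0,0],"translation":[0,-1.7,0],"grip":255},{"angular":[0,0,0],"translation":[0,0,0],"grip":255}]'

```text
time: 14.5
eef_pos: [0.3894, -0.114, 0.2682]
ee_rot: [0.061, 0.707, 0.702, 0.061]
ft_force: [-0.7, 0.1, -1.9]
grip_width: 0.076
grasp_force: 58.9
```

Request:
servo_tool --steps '[{"angular":[0,0,0],"translation":[1.5,-1,-1],"grip":255},{"angular":[0,0,0],"translation":[2.5,0,-1],"grip":255},{"angular":[0,0,0],"translation":[2.5,0,-1],"grip":255},{"angular":[0,0,0],"translation":[2,0,0],"grip":255},{"angular":[0,0,0],"translation":[0,0,0],"grip":255}]'

```text
time: 15.12
eef_pos: [0.4758, -0.1225, 0.2385]
ee_rot: [0.061, 0.705, 0.704, 0.062]
ft_force: [-0.9, -0.4, -1.8]
grip_width: 0.075
grasp_force: 59.0
```

Request:
servo_tool --steps '[{"angular":[0,0,0],"translation":[0,0,-1.2],"grip":255},{"angular":[0,0,0],"translation":[0,0,-0.8],"grip":255},{"angular":[0,0,0],"translation":[0,0,-0.4],"grip":255},{"angular":[0,0,0],"translation":[0,0,-0.1],"grip":255},{"angular":[0,0,0],"translation":[0,0,0],"grip":255}]'

```text
time: 15.75
eef_pos: [0.4753, -0.1231, 0.2138]
ee_rot: [0.062, 0.706, 0.703, 0.062]
ft_force: [-0.3, -0.4, -2.1]
grip_width: 0.078
grasp_force: 58.9
```

```bash
python3 - <<'E'
from h import *
a=grab('side','s5.png')[130:260,240:380,::-1];b=grab('top','t5.png')[140:260,260:388,::-1]
cv2.imwrite('pics/c5.png',np.hstack([cv2.resize(a,(430,400)),cv2.resize(b,(370,400))]))
E
```

```text
(no output)
```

View pics/c5.png

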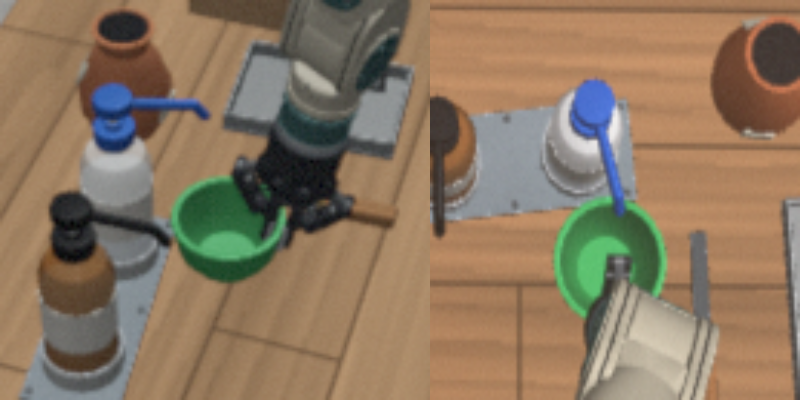

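The bowl is under the spout: the spout tip at (620,212) overlaps its far side, rim centre about (610,258), and the gripper is clear. Lowering the last few millimetres and letting go.

Request:
servo_tool --steps '[{"angular":[0,0,0],"translation":[0,0,-0.3],"grip":255},{"angular":[0,0,0],"translation":[0,0,-0.2],"grip":255},{"angular":[0,0,0],"translation":[0,0,0],"grip":255}]'

```text
time: 16.23
eef_pos: [0.4754, -0.1232, 0.2093]
ee_rot: [0.062, 0.706, 0.703, 0.062]
ft_force: [-2.4, 0.2, 3.8]
grip_width: 0.08
grasp_force: 60.0
```

```bash
python3 - <<'E'
from h import *
im=cv2.imread('pics/t5.png');hsv=cv2.cvtColor(im,cv2.COLOR_BGR2HSV)
m=cv2.inRange(hsv,(40,80,30),(85,255,255));c=max(cv2.findContours(m,0,1)[0],key=cv2.contourArea)
P=np.array([onz('top',*p[0],.07) for p in c]);print('circ',cv2.minEnclosingCircle(P[:,:2].astype(np.float32)))
E
```

```text
circ ((0.5553648471832275, -0.12086362391710281), 0.05982408672571182)
```

Contact is felt, and the bowl's axis is 24 mm from the outlet. Releasing and retreating back along the tool.

Request:
servo_tool --steps '[{"angular":[0,0,0],"translation":[0,0,0],"grip":170},{"angular":[0,0,0],"translation":[0,0,0],"grip":130},{"angular":[0,0,0],"translation":[0,0,0],"grip":130},{"angular":[0,0,0],"translation":[0,0,0],"grip":130},{"angular":[0,0,0],"translation":[-0.3,0,1.5],"grip":130},{"angular":[0,0,0],"translation":[-0.5,0,2.5],"grip":130},{"angular":[0,0,0],"translation":[-0.7,0,4],"grip":130},{"angular":[0,0,0],"translation":[-0.7,0,4],"grip":200},{"angular":[0,5,0],"translation":[0,0,4],"grip":255},{"angular":[0,5,0],"translation":[0,0,4],"grip":255},{"angular":[0,0,0],"translation":[0,0,4],"grip":255},{"angular":[0,0,0],"translation":[0,0,0],"grip":255}]'

```text
time: 17.73
eef_pos: [0.4542, -0.1234, 0.4536]
ee_rot: [0.004, 0.708, 0.706, 0.002]
ft_force: [-0.3, -0.1, 0.1]
grip_width: -0.003
grasp_force: 0.0
```

```bash
python3 - <<'E'
from h import *
im=grab('top','t6.png');hsv=cv2.cvtColor(im,cv2.COLOR_RGB2HSV)
m=cv2.inRange(hsv,(40,80,30),(85,255,255));c=max(cv2.findContours(m,0,1)[0],key=cv2.contourArea)
P=np.array([onz('top',*p[0],.065) for p in c]);print('circ',cv2.minEnclosingCircle(P[:,:2].astype(np.float32)))
E
```

```text
circ ((0.5553662180900574, -0.12158564478158951), 0.05985444411635399)
```

Request:
servo_tool --steps '[{"angular":[0,0,0],"translation":[3.5,0.5,0],"grip":255},{"angular":[0,0,0],"translation":[3.5,0.5,0],"grip":255},{"angular":[0,0,0],"translation":[3.5,0.5,0],"grip":255},{"angular":[0,0,0],"translation":[3.5,0.5,0],"grip":255},{"angular":[0,0,0],"translation":[3.5,0.5,0],"grip":255},{"angular":[0,0,0],"translation":[3.6,0.6,0],"grip":255},{"angular":[0,0,0],"translation":[0,0,-2],"grip":255},{"angular":[0,0,0],"translation":[0,0,-2],"grip":255},{"angular":[0,0,0],"translation":[0,0,0],"grip":255}]'

```text
time: 18.9
eef_pos: [0.6629, -0.0917, 0.405]
ee_rot: [-0.003, 0.708, 0.706, -0.002]
ft_force: [0.1, 0.1, 0.0]
grip_width: -0.002
grasp_force: 0.0
```

```bash
python3 - <<'E'
from h import *
a=grab('side','s7.png')[120:220,220:360,::-1]
cv2.imwrite('pics/c7.png',cv2.resize(a,(560,400)))
E
```

```text
(no output)
```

View pics/c7.png

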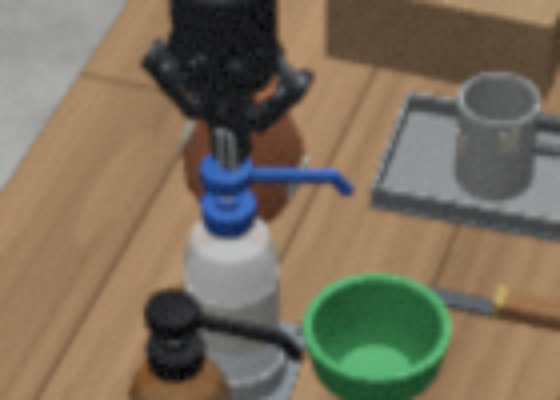

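The closed fingertips sit right over the blue pad at (228,165), and the bowl stands under the spout outlet. Pressing.

Request:
servo_tool --steps '[{"angular":[0,0,0],"translation":[0.1,0,-0.6],"grip":255},{"angular":[0,0,0],"translation":[0,0,-0.6],"grip":255},{"angular":[0,0,0],"translation":[0,0,-0.6],"grip":255},{"angular":[0,0,0],"translation":[0,0,-0.2],"grip":255},{"angular":[0,0,0],"translation":[0,0,0],"grip":255}]'

```text
time: 19.58
eef_pos: [0.6654, -0.0921, 0.3919]
ee_rot: [0.002, 0.708, 0.706, 0.001]
ft_force: [-2.7, 1.3, 10.6]
grip_width: 0.001
grasp_force: 4.8
```

Request:
servo_tool --steps '[{"angular":[0,0,0],"translation":[0,0,-0.4],"grip":255},{"angular":[0,0,0],"translation":[0,0,-0.4],"grip":255},{"angular":[0,0,0],"translation":[0,0,-0.2],"grip":255},{"angular":[0,0,0],"translation":[0,0,0],"grip":255}]'

```text
time: 20.08
eef_pos: [0.6654, -0.0921, 0.3835]
ee_rot: [0.002, 0.708, 0.706, 0.001]
ft_force: [-5.3, 0.3, 13.4]
grip_width: -0.001
grasp_force: 6.9
```

Request:
servo_tool --steps '[{"angular":[0,0,0],"translation":[0,0,-0.3],"grip":255},{"angular":[0,0,0],"translation":[0,0,-0.1],"grip":255},{"angular":[0,0,0],"translation":[0,0,0],"grip":255}]'

```text
time: 20.45
eef_pos: [0.6652, -0.092, 0.3833]
ee_rot: [0.003, 0.708, 0.706, 0.002]
ft_force: [-9.1, 1.6, 26.2]
grip_width: 0.002
grasp_force: 13.3
```

The pump is on its bottom stop: the height is unchanged while the force rose. Letting it spring back and returning above the bowl.

Request:
servo_tool --steps '[{"angular":[0,0,0],"translation":[0,0,0.8],"grip":255},{"angular":[0,0,0],"translation":[0,0,1],"grip":255},{"angular":[0,0,0],"translation":[0,0,1.5],"grip":255},{"angular":[0,0,0],"translation":[0,0,2],"grip":255},{"angular":[0,0,0],"translation":[0,0,2],"grip":255},{"angular":[0,0,0],"translation":[-3.5,-0.5,0],"grip":255},{"angular":[0,0,0],"translation":[-3.5,-0.5,0],"grip":255},{"angular":[0,0,0],"translation":[-3.5,-0.5,0],"grip":255},{"angular":[0,0,0],"translation":[-3.5,-0.5,0],"grip":255},{"angular":[0,-5,0],"translation":[-3.5,-0.5,0],"grip":200},{"angular":[0,-5,0],"translation":[-3.5,-0.6,0],"grip":130},{"angular":[0,0,0],"translation":[0,0,0],"grip":130}]'

```text
time: 21.95
eef_pos: [0.4524, -0.1227, 0.4474]
ee_rot: [0.061, 0.706, 0.702, 0.062]
ft_force: [0.0, 0.6, 0.2]
grip_width: 0.488
grasp_force: 0.0
```

```bash
python3 - <<'E'
from h import *
im=grab('top','t8.png');hsv=cv2.cvtColor(im,cv2.COLOR_RGB2HSV)
m=cv2.inRange(hsv,(40,80,30),(85,255,255));c=max(cv2.findContours(m,0,1)[0],key=cv2.contourArea)
P=np.array([onz('top',*p[0],.065) for p in c]);print('circ',cv2.minEnclosingCircle(P[:,:2].astype(np.float32)))
hs=cv2.cvtColor(grab('side','s8.png'),cv2.COLOR_RGB2HSV);m=cv2.inRange(hs,(105,120,60),(130,255,255))[150:185,262:315];p=cv2.findNonZero(m)[:,0]+[262,150];print('side blue bbox',p.min(0),p.max(0),'before 270 157 307 178')
E
```

```text
circ ((0.5553168654441833, -0.12056618183851242), 0.05955382436513901)
side blue bbox [270 157] [306 178] before 270 157 307 178
```

The pump head is up again and the bowl has not moved. Descending to the rim again.

Request:
servo_tool --steps '[{"angular":[0,0,0],"translation":[0,0,-4],"grip":130},{"angular":[0,0,0],"translation":[0,0,-4],"grip":130},{"angular":[0,0,0],"translation":[0,0,-3.5],"grip":130},{"angular":[0,0,0],"translation":[0.7,0,-4],"grip":130},{"angular":[0,0,0],"translation":[0.7,0,-4],"grip":130},{"angular":[0,0,0],"translation":[0.5,0,-2.5],"grip":130},{"angular":[0,0,0],"translation":[0.4,0,-1.7],"grip":130},{"angular":[0,0,0],"translation":[0,0,0],"grip":130}]'

```text
time: 23.05
eef_pos: [0.4792, -0.1229, 0.2092]
ee_rot: [0.06, 0.706, 0.703, 0.061]
ft_force: [-0.8, -0.7, -0.6]
grip_width: 0.491
grasp_force: 0.0
```

Request:
servo_tool --steps '[{"angular":[0,0,0],"translation":[0,0,0],"grip":255},{"angular":[0,0,0],"translation":[0,0,0],"grip":255},{"angular":[0,0,0],"translation":[0,0,0],"grip":255},{"angular":[0,0,0],"translation":[0,0,0],"grip":255},{"angular":[0,0,0],"translation":[0,0,0],"grip":255}]'

```text
time: 23.68
eef_pos: [0.4785, -0.1232, 0.2113]
ee_rot: [0.062, 0.706, 0.703, 0.062]
ft_force: [-1.1, 0.1, 2.6]
grip_width: 0.078
grasp_force: 61.2
```

Request:
servo_tool --steps '[{"angular":[0,0,0],"translation":[0,0,0.5],"grip":255},{"angular":[0,0,0],"translation":[0,0,1],"grip":255},{"angular":[0,0,0],"translation":[0,0,1.5],"grip":255},{"angular":[0,0,0],"translation":[-1,0,0.5],"grip":255},{"angular":[0,0,0],"translation":[-2,0,0.5],"grip":255},{"angular":[0,0,0],"translation":[-2,0,1],"grip":255},{"angular":[0,0,0],"translation":[-2,0,1],"grip":255},{"angular":[0,0,0],"translation":[-1.7,0,0],"grip":255},{"angular":[0,0,0],"translation":[0,1.5,0],"grip":255},{"angular":[0,0,0],"translation":[0,2.5,0],"grip":255},{"angular":[0,0,0],"translation":[0,3,0],"grip":255},{"angular":[0,0,0],"translation":[0,3,0],"grip":255},{"angular":[0,0,0],"translation":[0,3,0],"grip":255},{"angular":[0,0,0],"translation":[0,3,0],"grip":255},{"angular":[0,0,0],"translation":[0,3,0],"grip":255},{"angular":[0,0,0],"translation":[0,3,0],"grip":255}]'

```text
time: 25.68
eef_pos: [0.3909, 0.0987, 0.2704]
ee_rot: [0.061, 0.705, 0.703, 0.062]
ft_force: [0.9, 0.1, -1.1]
grip_width: 0.076
grasp_force: 60.4
```

Request:
servo_tool --steps '[{"angular":[0,0,0],"translation":[0.2,3,0],"grip":255},{"angular":[0,0,0],"translation":[0.2,3,0],"grip":255},{"angular":[0,0,0],"translation":[0.2,3,0],"grip":255},{"angular":[0,0,0],"translation":[0.2,3,0],"grip":255},{"angular":[0,0,0],"translation":[0.2,3,0],"grip":255},{"angular":[0,0,0],"translation":[0.2,3,0],"grip":255},{"angular":[0,0,0],"translation":[0.3,3,0],"grip":255},{"angular":[0,0,0],"translation":[0.3,3,0],"grip":255},{"angular":[0,0,0],"translation":[0.3,2.3,0],"grip":255},{"angular":[0,0,0],"translation":[0,1.5,0],"grip":255},{"angular":[0,0,0],"translation":[0,0,0],"grip":255}]'

```text
time: 27.05
eef_pos: [0.4121, 0.3757, 0.2705]
ee_rot: [0.062, 0.705, 0.703, 0.062]
ft_force: [-0.1, 1.0, -1.3]
grip_width: 0.075
grasp_force: 60.4
```

Request:
servo_tool --steps '[{"angular":[0,0,0],"translation":[0,0,-1.5],"grip":255},{"angular":[0,0,0],"translation":[0,0,-1.7],"grip":255},{"angular":[0,0,0],"translation":[0,0,-1.2],"grip":255},{"angular":[0,0,0],"translation":[0,0,-0.6],"grip":255},{"angular":[0,0,0],"translation":[0,0,-0.3],"grip":255},{"angular":[0,0,0],"translation":[0,0,-0.2],"grip":255},{"angular":[0,0,0],"translation":[0,0,0],"grip":255}]'

```text
time: 27.92
eef_pos: [0.4125, 0.3751, 0.216]
ee_rot: [0.062, 0.706, 0.703, 0.062]
ft_force: [-0.1, 0.3, -1.8]
grip_width: 0.08
grasp_force: 60.3
```

Request:
servo_tool --steps '[{"angular":[0,0,0],"translation":[0,0,-0.2],"grip":255},{"angular":[0,0,0],"translation":[0,0,-0.1],"grip":255},{"angular":[0,0,0],"translation":[0,0,0],"grip":255}]'

```text
time: 28.3
eef_pos: [0.4125, 0.3754, 0.2152]
ee_rot: [0.062, 0.706, 0.703, 0.063]
ft_force: [-6.6, -2.6, 12.0]
grip_width: 0.077
grasp_force: 62.7
```

Contact on the mat. Releasing and retreating.

Request:
servo_tool --steps '[{"angular":[0,0,0],"translation":[0,0,0.1],"grip":200},{"angular":[0,0,0],"translation":[0,0,0],"grip":130},{"angular":[0,0,0],"translation":[0,0,0],"grip":130},{"angular":[0,0,0],"translation":[0,0,0],"grip":130},{"angular":[0,0,0],"translation":[0,0,0],"grip":130},{"angular":[0,0,0],"translation":[-0.3,0,1.5],"grip":130},{"angular":[0,0,0],"translation":[-0.5,0,2.5],"grip":130},{"angular":[0,0,0],"translation":[-0.7,0,4],"grip":130},{"angular":[0,0,0],"translation":[-0.7,0,4],"grip":130},{"angular":[0,0,0],"translation":[0,0,4],"grip":130},{"angular":[0,0,0],"translation":[0,0,0],"grip":130}]'

```text
time: 29.68
eef_pos: [0.3914, 0.3761, 0.3794]
ee_rot: [0.062, 0.706, 0.703, 0.067]
ft_force: [0.7, -0.2, 0.1]
grip_width: 0.491
grasp_force: 0.0
```

```bash
python3 - <<'E'
from h import *
im=grab('top','t9.png');hsv=cv2.cvtColor(im,cv2.COLOR_RGB2HSV)
m=cv2.inRange(hsv,(40,80,30),(85,255,255));c=max(cv2.findContours(m,0,1)[0],key=cv2.contourArea)
P=np.array([onz('top',*p[0],.069) for p in c]);print('circ',cv2.minEnclosingCircle(P[:,:2].astype(np.float32)),'mat .4932 .3876')
b=grab('side','s9.png')
cv2.imwrite('pics/c9.png',np.hstack([cv2.resize(im[130:290,100:450,::-1],(440,300)),cv2.resize(b[130:400,200:400,::-1],(300,300))]))
E
```

```text
circ ((0.4941614270210266, 0.37700799107551575), 0.05887002870440483) mat .4932 .3876
```

View pics/c9.png

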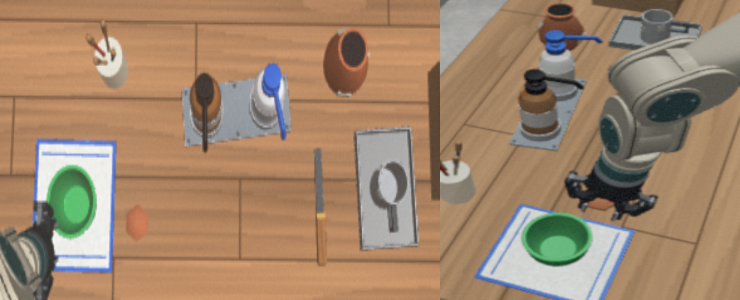

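The bowl stands on the mat at (72,200), about 1 cm from its centre. The mug is in the tray at (388,185), and everything else is where it was.

```bash
python3 -c "
from cell import r
print(r.sign_off())"
```

```text
the job is handed in; nothing more can be done
None
```

The job is handed in after about 30 s on the robot's clock: the mug stands in the tray, the water pump was pressed to its stop and sprang back over the bowl, and the bowl stands on the mat; the judge's result was not shown.

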